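# Right the upset cartons and restock the carton caddy

## Robot

A 7-joint arm with a two-finger parallel gripper is mounted at the origin on a cart in front of the work surface, level with it; the furniture and walls round the work are solid. World frame = base frame: x ahead of the robot, y to its left, z up, the work surface at z = 0. Lengths are in m, angles in rad, forces in N, time in s.
With the tool pointing down it reaches from about 0.4 to 0.9 m from the base axis. Payload 5.6 kg.
Tool frame: the origin (TCP) lies on the centre line of the jaws, within the pads' length; the fingertips stand 17 mm ahead of it and the grasp point (between the pads) lies 2 mm behind it; z points along the fingers, y is the line along which they close (so a half turn about z gives the same grasp; the last joint's range is limited). The gripper opens to 92 mm and grips with 3 to 60 N. Pads are 20 mm wide; open, the fingers measure 128 mm over their backs; the gripper's body (75 mm by 189 mm) begins 69 mm behind the grasp point.
Start: joints at [1.228, 0.468, -0.012, 1.603, 0.006, 1.071, -0.056], TCP at [0.192, -0.621, 0.232] pointing down, gripper open.
Joint ranges: [-2.53, 2.53], [-0.31, 2.02], [-1.57, 1.55], [0.28, 2.44], [-1.29, 4.43], [0.15, 1.84], [-2.92, 2.92]. Speed limits (rad/s): [2.57, 2.57, 3.14, 3.14, 3.14, 3.14, 3.14].

## Interface

Orientations are given as a unit quaternion [x, y, z, w].
In Python, from workcell import get_state, camera, sign_off gives the robot as it stands.
- The arm moves only by the tool arm_command, never from a script. Its argument "deltas" is one flat list of numbers, 7 for each row, row after row: the turn, a rotation vector about the tool's x, y, z in rad, then the shift along the tool's x, y, z in m, then the finger opening in m, from 0 to 0.0919. In form: [rx, ry, rz, dx, dy, dz, claw, rx, ry, rz, dx, dy, dz, claw, ...]. A call has 1 to 8 rows; each row is the pose to reach, as a shift and turn from the pose commanded when the call began, along the tool's axes at that moment; what a row does not reach only later rows make up. A row lasts 1/10 s, in which the tool goes at most 50 mm and 8.59 degrees, less where a joint would pass 70% of its speed; a pose out of reach is approached as far as the arm can. A call with a gripper value outside its range is refused whole. The fingers move at their own pace and stop on an object; "squeeze" is the grip in N (left out, the last holds). Time passes only in rows, so rows that repeat a pose let the fingers close. It gives the time, the measured TCP pose, the force, the opening and the grip force at its end, in the units of the state.
- get_state(): the state, without advancing time (a new reading comes with each control period).
- camera(name): name is "side" or "top"; returns a dict with "frame" (480x640x3 uint8, blue, green, red), "z_map" (480x640 float32, m along the optical axis (not along the pixel's ray), 0 where there is no reading), "fx", "fy", "cx", "cy" (pixels), "k1" (the pictures are not rectified: a ray, as slopes to the right and down, at radius r is drawn at 1 + k1 r^2 times it, then the intrinsics apply), "R" (3x3) and "t" (3): a world point X has camera coordinates R X + t. Camera axes: x right, y down, z forward; pixel columns grow to the right and rows downward; lengths in m; the calibration is good to about 2 mm. A picture is of the moment at which its call begins.
- sign_off(): hands the job in; it is judged then, once.
The state is a dict: "t": time; "joint_pos": joint angles; "joint_velocities": joint speeds; "joint_torque": joint torques, N m; "tool_pos": TCP position; "orientation": TCP orientation; "wrist_force": force on the tool from outside, world axes, zero at the start; "moment": the same for the moment, N m; "finger_gap": finger opening in m; "grasp_force": force on a finger pad.
Only numpy, scipy, OpenCV 4.12 (cv2) and the standard library are available. Lean on these libraries where they do the work, as an engineer would, in place of code of your own. Each camera call takes 0.05 s, during which the arm holds its last target. There are 200 camera calls.

## Task

Restock the plywood carton caddy: the filter pack standing on its head and the tea carton lying on its side both belong in it, beside the filter pack that is stored there already. Tip each carton over its edges a quarter turn at a time until the end with the white paper seal is up, then stand all three upright in one row on the caddy's floor. Leave the other small things on the counter where they are.

Things in the scene. Friction and masses are not known exactly. Their poses are not given: they have to be found in the camera images.
- caddy: Fixed low plywood trough, open on top. Origin: centre of its underside; y along its length, x across, z up. Inside 345 mm along y by 66 mm along x; floor 8 mm thick, walls 7 mm; long walls 45 mm high, end walls 78 mm high with a hand slot. The three cartons stand in it in a row along y, broad faces to the long walls: widths 93 + 93 + 123 leave 36 mm spare in all; order is free.
- stored_pack: Yellow carton 52 (x) x 93 (y) x 120 mm (z), 0.09 kg, loose, already upright at the left end (+y) of the caddy, up to 18 mm short of the end wall. Origin: centre of the bottom end; z runs from bottom to sealed top, y along the width, x through the depth. A white paper seal strip runs over the top end, 26 mm down both broad faces. 
- filter_pack: Yellow carton 52 (x) x 93 (y) x 120 mm (z), about 0.1 kg, in front of the caddy's right half. Starts upside down on the worktop, seal underneath: two quarter turns about its x axis put it upright. Origin: centre of the bottom end; z runs from bottom to sealed top, y along the width, x through the depth. A white paper seal strip runs over the top end, 26 mm down both broad faces. 
- tea_carton: Dark and teal carton 54 (x) x 123 (y) x 172 mm (z), about 0.3 kg. Starts lying on a narrow side (54 x 172 mm), 123 mm high, its top end to the right; one quarter turn about its x axis stands it up. Origin: centre of the bottom end; z runs from bottom to sealed top, y along the width, x through the depth. A white paper seal strip runs over the top end, 26 mm down both broad faces. 
- espresso_cup: White espresso cup, 59 x 83 x 52 mm, left of the caddy; bystander. Origin: centre of its underside.
- teaspoon: Teaspoon with red handle, 132 mm long, 11 mm high, between cartons and caddy; bystander. Origin: its middle, on the worktop.

How it is judged:
By the outcome, as a careful person would: the job done as asked, in the order asked, and still so for the second after the job is handed in, with the robot touching nothing.
It also fails if it takes over 72 s, if anything falls off the work surface, if the arm or the gripper's body presses on something with over 40 N, if the wrist force passes 120 N, or if a joint passes its speed limit or range.

## Working session

There is one attempt and no reset: what is moved stays moved. The work goes in short steps, Python scripts to look and compute and a tool call to move; the robot and the scene stay as the last step left them, time stands still between calls to the robot, and variables do not carry over. Pictures are saved under pics/ and viewed, at most 10 in all, crops included, and the job is handed in when it is done.

Besides the shell and the picture viewer there is one more tool, called after ">>>" as a command line: name --argument value ..., lists and objects as JSON in quotes. arm_command: Moves the arm, as the interface text tells. Its arguments: {"type":"object","properties":{"deltas":{"type":"array"},"squeeze":{"type":"number"}},"required":["deltas"]}

```bash
mkdir -p pics; ls; cat > h.py <<'E'
import numpy as np, cv2
from workcell import get_state, camera
from scipy.spatial.transform import Rotation as Ro
def points(c):
    """world point for every pixel with depth"""
    v,u=np.mgrid[0:480,0:640].astype(float)
    K=np.array([[c['fx'],0,c['cx']],[0,c['fy'],c['cy']],[0,0,1]])
    n=cv2.undistortPoints(np.stack([u.ravel(),v.ravel()],1)[:,None],K,np.array([c['k1'],0,0,0,0.]))[:,0]
    z=c['z_map'].ravel(); P=np.c_[n*z[:,None],z]
    W=(P-np.array(c['t']))@np.array(c['R']); W[z==0]=np.nan
    return W.reshape(480,640,3)
def st():
    s=get_state(); print('t',round(s['t'],2),'tcp',np.round(s['tool_pos'],4),'q',np.round(s['orientation'],4),'F',np.round(s['wrist_force'],1),'gap',round(s['finger_gap'],4),'j',np.round(s['joint_pos'],3)); return s
E
python3 - <<'E'
from h import *
s=st(); print(Ro.from_quat(s['orientation']).as_matrix().round(3))
im=[]
for n in ('side','top'):
    c=camera(n); im.append(c['frame']); np.savez('/tmp/'+n,P=points(c),f=c['frame']); print(n,c['fx'],c['k1'],-np.array(c['R']).T@c['t'],np.array(c['R']).round(2).tolist())
    cv2.imwrite(f'pics/{n}0.png',c['frame'])
E
```

```text
pics
t 0.0 tcp [ 0.1917 -0.6205  0.2306] q [ 9.888e-01  1.493e-01 -2.000e-04 -9.000e-04] F [-0.2  1.2 -0.4] gap 0.0915 j [ 1.228  0.468 -0.012  1.604  0.006  1.071 -0.056]
[[ 0.955  0.295 -0.001]
 [ 0.295 -0.955  0.002]
 [-0.    -0.002 -1.   ]]
side 619.1904614698877 -0.0917479967386965 [ 0.58213849 -1.16920151  0.74812088] [[1.0, 0.02, 0.02], [0.02, -0.56, -0.83], [-0.01, 0.83, -0.56]]
top 524.5275087206129 0.025928896459866874 [ 0.39315833 -0.22385007  1.01515278] [[0.0, -1.0, -0.03], [-0.99, 0.0, -0.16], [0.16, 0.03, -0.99]]
```

View pics/side0.png

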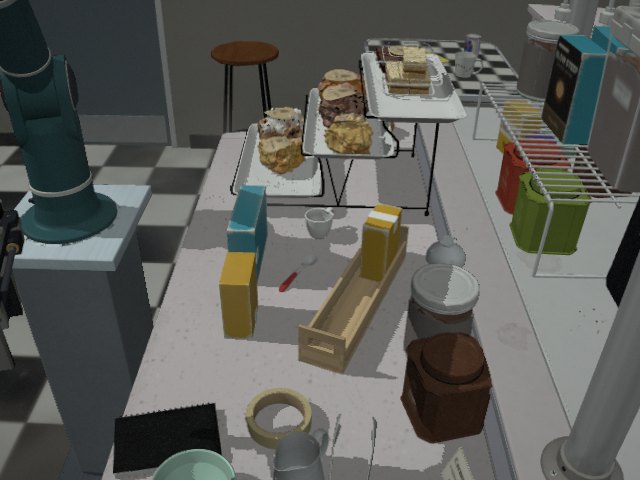

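View pics/top0.png

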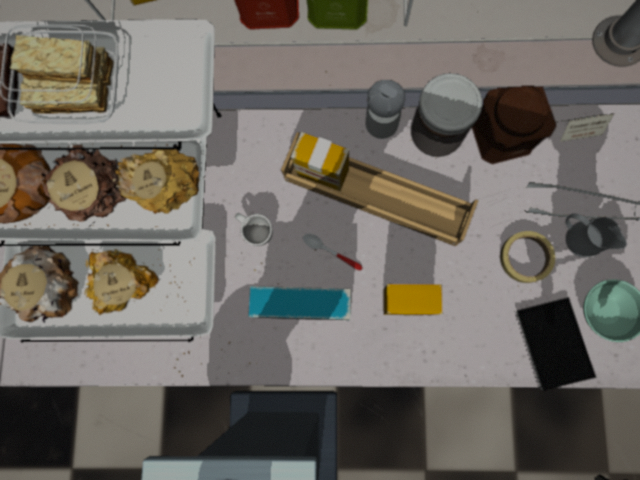

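Side view: filter pack at about (238,295), tea carton (247,230), caddy (325,345)–(390,240) with the stored pack at its far end. Top view: filter (414,299), tea (299,303), caddy from (295,150) to (465,225), spoon (335,253), cup (256,229).

```bash
python3 - <<'E'
from h import *
d=np.load('/tmp/top.npz');P=d['P'];f=d['f'];hsv=cv2.cvtColor(f,cv2.COLOR_BGR2HSV)
Z=P[...,2]
def rect(name,m):
    q=P[m][:,:2].astype(np.float32)
    (c,s,a)=cv2.minAreaRect(q*1000); print(name,len(q),'c',np.round(c,1),'size',np.round(s,1),'ang',round(a,1),'z',np.round(np.median(Z[m]),4))
def box(u0,u1,v0,v1):
    b=np.zeros(Z.shape,bool); b[v0:v1,u0:u1]=1; return b
er=lambda m:m
rect('filter',box(370,460,270,330)&(Z>.10)&(Z<.14))
rect('tea',box(235,365,275,330)&(Z>.10)&(Z<.14))
rect('stored',box(280,360,125,190)&(Z>.115)&(Z<.15))
m=box(275,490,125,250)&(Z>.035)&(Z<.09); rect('caddyrim',m)
m=box(440,490,190,250)&(Z>.065)&(Z<.09); rect('endwall R',m)
m=box(270,310,125,190)&(Z>.065)&(Z<.095); rect('endwall L',m)
m=box(280,490,125,250)&(Z>.04)&(Z<.055); rect('long walls',m)
m=box(360,460,170,230)&(Z>.004)&(Z<.014); rect('floor',m)
rect('spoon',box(295,370,225,275)&(Z>.004)&(Z<.03)); rect('cup',box(230,280,200,250)&(Z>.02)&(Z<.08))
rect('jar',box(410,490,70,140)&(Z>.05)); rect('brown',box(470,560,80,170)&(Z>.05)&(Z<.3)); rect('salt',box(360,410,70,130)&(Z>.05))
rect('tray',box(0,215,230,340)&(Z>.02)&(Z<.3))
d=np.load('/tmp/side.npz');P=d['P'];Z=P[...,2]
rect('filter side',box(215,262,245,340)&(Z>.01)&(Z<.14))
rect('filter side top',box(215,262,245,340)&(Z>.11)&(Z<.14))
rect('tea side',box(220,270,180,290)&(Z>.11)&(Z<.14)&(P[...,1]>-.26))
rect('stored side top',box(350,410,200,290)&(Z>.12)&(Z<.14))
E
```

```text
filter 1667 c [ 435.7 -333.9] size [92.5 48.9] ang 89.9 z 0.1201
tea 3146 c [ 429.  -139.6] size [172.   52.6] ang 88.4 z 0.1227
stored 1558 c [ 690.9 -173. ] size [92.6 54.2] ang 68.9 z 0.1278
caddyrim 3403 c [ 715.5 -306. ] size [360.5 232.9] ang 68.4 z 0.0466
endwall R 225 c [ 580.1 -441.9] size [ 9.2 80.2] ang 67.1 z 0.0774
endwall L 261 c [ 703.5 -116.8] size [80.8 51.9] ang 15.4 z 0.0772
long walls 1753 c [ 714.4 -303.9] size [356.3 229.8] ang 68.5 z 0.0448
floor 3097 c [ 634.4 -343.3] size [192.9 120.8] ang 89.6 z 0.0081
spoon 357 c [ 535.6 -192.1] size [143.7  91.8] ang 89.1 z 0.0073
cup 493 c [574.1 -47.8] size [73.3 57.8] ang 22.2 z 0.0472
jar 5096 c [ 786.6 -411.7] size [150.6 136. ] ang 89.5 z 0.1476
brown 5393 c [ 767.9 -528.9] size [192.7 127.3] ang 89.8 z 0.1111
salt 2409 c [ 806.7 -293.2] size [95.6 96.5] ang 89.1 z 0.113
tray 22959 c [458.7 219.1] size [200.1 400.3] ang 2.6 z 0.0532
filter side 3178 c [ 434.  -270.3] size [ 57.6 228.4] ang 2.4 z 0.0875
filter side top 1138 c [ 438.  -334.4] size [98.  51.1] ang 89.9 z 0.1195
tea side 1456 c [ 431.6 -139.1] size [180.5  53.6] ang 88.6 z 0.1224
stored side top 813 c [ 692.9 -174.6] size [96.8 54. ] ang 70.5 z 0.1279
```

```bash
cat >> h.py <<'E'
def Rt(yaw,a):
    """tool y at yaw from world x; tilt a deg: z=(0,-sin a,-cos a) before yaw"""
    a=np.radians(a); z=np.array([0,-np.sin(a),-np.cos(a)]); y=np.array([1.,0,0])
    return Ro.from_euler('z',yaw,degrees=True)*Ro.from_matrix(np.c_[np.cross(y,z),y,z])
def plan(wps,s=None):
    """wps: (grasp point, yaw, tilt); prints deltas from the present pose"""
    s=st(); R0=Ro.from_quat(s['orientation']); p0=np.array(s['tool_pos'])
    for g,yaw,a in wps:
        R=Rt(yaw,a); p=np.array(g)+.002*R.as_matrix()[:,2]
        d=R0.inv().apply(p-p0); r=(R0.inv()*R).as_rotvec()
        print(np.round(r,3).tolist(),np.round(d,4).tolist(),'deg',round(np.degrees(np.linalg.norm(r))))
E
python3 - <<'E'
from h import *
plan([((.436,-.45,.20),0,-45),((.436,-.45,.20),0,-20)])
E
```

```text
t 0.1 tcp [ 0.1918 -0.6206  0.2308] q [ 9.888e-01  1.493e-01 -2.000e-04 -8.000e-04] F [0.5 0.5 0.3] gap 0.0917 j [ 1.228  0.468 -0.012  1.604  0.006  1.071 -0.056]
[0.496, 0.674, -1.202] [0.2841, -0.0921, 0.0323] deg 84
[0.22, 0.3, -1.258] [0.2839, -0.0914, 0.0327] deg 75
```

>>> arm_command --deltas '[0.496, 0.674, -1.202, 0.284, -0.092, 0.032, 0.0919, 0.496, 0.674, -1.202, 0.284, -0.092, 0.032, 0.0919, 0.496, 0.674, -1.202, 0.284, -0.092, 0.032, 0.0919, 0.496, 0.674, -1.202, 0.284, -0.092, 0.032, 0.0919, 0.496, 0.674, -1.202, 0.284, -0.092, 0.032, 0.0919, 0.496, 0.674, -1.202, 0.284, -0.092, 0.032, 0.0919, 0.496, 0.674, -1.202, 0.284, -0.092, 0.032, 0.0919, 0.496, 0.674, -1.202, 0.284, -0.092, 0.032, 0.0919]'

```text
t: 0.9
tool_pos: [0.4371, -0.4477, 0.1993]
orientation: [0.744, 0.584, 0.23, -0.229]
wrist_force: [-0.1, -0.8, -0.4]
finger_gap: 0.0919
grasp_force: 0.0
```

```bash
python3 - <<'E'
from h import *
plan([((.436,-.45,.20),0,-45),((.436,-.43,.161),0,-45),((.436,-.344,.075),0,-45)])
E
```

```text
t 0.9 tcp [ 0.4371 -0.4477  0.1993] q [ 0.7439  0.5842  0.2295 -0.2295] F [-0.1 -0.8 -0.4] gap 0.0919 j [ 1.195  0.794 -0.411  1.337 -0.196  1.511  0.648]
[0.087, 0.119, -0.209] [-0.0013, -0.0009, -0.0] deg 15
[0.087, 0.119, -0.209] [-0.0098, -0.0023, 0.043] deg 15
[0.087, 0.119, -0.209] [0.0034, -0.0142, 0.1633] deg 15
```

>>> arm_command --deltas '[0.087, 0.119, -0.209, -0.01, -0.002, 0.04, 0.0919, 0.087, 0.119, -0.209, -0.01, -0.002, 0.043, 0.0919, 0.087, 0.119, -0.209, -0.006, -0.006, 0.08, 0.0919, 0.087, 0.119, -0.209, -0.001, -0.01, 0.12, 0.0919, 0.087, 0.119, -0.209, 0.003, -0.014, 0.155, 0.0919, 0.087, 0.119, -0.209, 0.003, -0.014, 0.163, 0.0919, 0.087, 0.119, -0.209, 0.003, -0.014, 0.163, 0.0919]'

```text
t: 1.6
tool_pos: [0.4353, -0.3446, 0.0728]
orientation: [0.656, 0.651, 0.269, -0.27]
wrist_force: [-1.6, -0.5, 0.6]
finger_gap: 0.0919
grasp_force: 0.0
```

```bash
python3 - <<'E'
from h import *
s=plan([((.436,-.344,.075),0,-45)]); print(Ro.from_quat(get_state()['orientation']).as_matrix().round(3))
c=camera('side'); cv2.imwrite('pics/s1.png',cv2.resize(c['frame'][150:400,120:420],None,fx=2,fy=2))
E
```

```text
t 1.6 tcp [ 0.4353 -0.3446  0.0728] q [ 0.6565  0.6508  0.2694 -0.2702] F [-1.6 -0.5  0.6] gap 0.0919 j [ 1.173  0.929 -0.473  1.518 -0.169  1.334  0.843]
[0.002, 0.002, -0.008] [0.002, 0.0007, 0.0008] deg 0
[[ 0.008  1.     0.002]
 [ 0.709 -0.007  0.705]
 [ 0.705 -0.004 -0.709]]
```

View pics/s1.png

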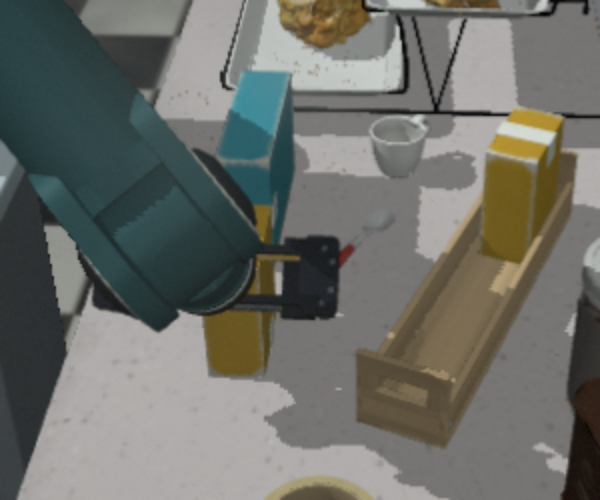

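Fingers straddle the filter pack (pack at crop (240,290), front finger at (315,275)). Closing, and computing the tip path.

>>> arm_command --deltas '[0, 0, 0, 0, 0, 0, 0.06, 0, 0, 0, 0, 0, 0, 0.04, 0, 0, 0, 0, 0, 0, 0.04, 0, 0, 0, 0, 0, 0, 0.04, 0, 0, 0, 0, 0, 0, 0.04]' --squeeze 30

```text
t: 2.15
tool_pos: [0.4356, -0.3454, 0.0736]
orientation: [0.657, 0.651, 0.269, -0.269]
wrist_force: [1.3, 0.5, 0.3]
finger_gap: 0.0544
grasp_force: 0.1
```

```bash
cat >> h.py <<'E'
def tip(c0,off,c1,hump,n=12,sgn=-1,total=90):
    """rows (ry,dx,dz per call of 8) for turning the gripped box about tool y; c=(y,z) of box centre, off=centre minus TCP in (y,z)"""
    s=st(); R0=Ro.from_quat(s['orientation']).as_matrix(); p0=np.array(s['tool_pos'])
    off=np.array(off); P=[];T=[]
    for k in range(n+1):
        f=k/n; th=np.radians(total*sgn)*min(1,f); c=np.array(c0)*(1-f)+np.array(c1)*f; c[1]+=hump*np.sin(np.pi*f)
        ro=np.array([np.cos(th)*off[0]-np.sin(th)*off[1],np.sin(th)*off[0]+np.cos(th)*off[1]])
        P.append(np.r_[p0[0],c-ro]); T.append(th)
    for b in range(0,n,8):
        Rb=Ro.from_rotvec([T[b],0,0]).as_matrix()@R0
        print('call'); 
        for k in range(b+1,min(b+8,n)+1):
            d=Rb.T@(P[k]-P[b]); print(' ',round(T[k]-T[b],3),np.round(d,3).tolist(),'world',P[k].round(3))
E
python3 - <<'E'
from h import *
print(get_state()['grasp_force'])
tip((-.334,.060),(-.334+.3446,.060-.0728),(-.42,.0475),.035)
E
```

```text
0.13027169276028872
t 2.15 tcp [ 0.4356 -0.3454  0.0736] q [ 0.6569  0.6509  0.2693 -0.2689] F [1.3 0.5 0.3] gap 0.0544 j [ 1.174  0.927 -0.473  1.518 -0.169  1.333  0.843]
call
  -0.131 [0.003, 0.0, -0.01] world [ 0.436 -0.35   0.082]
  -0.262 [0.005, 0.0, -0.02] world [ 0.436 -0.355  0.091]
  -0.393 [0.006, 0.0, -0.029] world [ 0.436 -0.36   0.098]
  -0.524 [0.006, 0.0, -0.036] world [ 0.436 -0.365  0.103]
  -0.654 [0.004, 0.0, -0.041] world [ 0.436 -0.37   0.105]
  -0.785 [0.001, 0.0, -0.045] world [ 0.436 -0.375  0.105]
  -0.916 [-0.004, 0.0, -0.046] world [ 0.436 -0.38   0.103]
  -1.047 [-0.012, 0.0, -0.046] world [ 0.436 -0.386  0.098]
call
  -0.131 [-0.003, -0.0, 0.009] world [ 0.436 -0.391  0.09 ]
  -0.262 [-0.006, -0.0, 0.019] world [ 0.436 -0.396  0.081]
  -0.393 [-0.008, -0.0, 0.031] world [ 0.436 -0.402  0.07 ]
  -0.524 [-0.011, -0.0, 0.044] world [ 0.436 -0.407  0.058]
```

>>> arm_command --deltas '[0, 0, 0, 0, 0, 0, 0.04, 0, 0, 0, 0, 0, 0, 0.04, 0, 0, 0, 0, 0, 0, 0.04]'

```text
t: 2.45
tool_pos: [0.4357, -0.3454, 0.0736]
orientation: [0.657, 0.651, 0.269, -0.269]
wrist_force: [0.7, -1.5, 1.4]
finger_gap: 0.0522
grasp_force: 30.0
```

>>> arm_command --deltas '[0, -0.131, 0, 0.003, 0, -0.011, 0.04, 0, -0.262, 0, 0.005, 0, -0.02, 0.04, 0, -0.393, 0, 0.006, 0, -0.029, 0.04, 0, -0.524, 0, 0.006, 0, -0.036, 0.04, 0, -0.654, 0, 0.004, 0, -0.041, 0.04, 0, -0.785, 0, 0.001, 0, -0.045, 0.04, 0, -0.916, 0, -0.004, 0, -0.046, 0.04, 0, -1.047, 0, -0.012, 0, -0.046, 0.04]'

```text
t: 3.25
tool_pos: [0.4358, -0.3861, 0.0987]
orientation: [0.703, 0.698, -0.096, 0.095]
wrist_force: [-1.3, -0.4, -0.9]
finger_gap: 0.0524
grasp_force: 30.0
```

```bash
python3 - <<'E'
from h import *
s=st();print(s['grasp_force'],Ro.from_quat(s['orientation']).as_matrix().round(3))
c=camera('side'); cv2.imwrite('pics/s2.png',cv2.resize(c['frame'][150:400,120:420],None,fx=2,fy=2))
E
```

```text
t 3.25 tcp [ 0.4358 -0.3861  0.0987] q [ 0.7033  0.698  -0.0956  0.0951] F [-1.3 -0.4 -0.9] gap 0.0524 j [ 0.623  0.475 -0.099  1.995  0.511  0.595  0.116]
29.99259889125824 [[ 0.007  1.    -0.002]
 [ 0.964 -0.007 -0.267]
 [-0.267  0.    -0.964]]
```

View pics/s2.png

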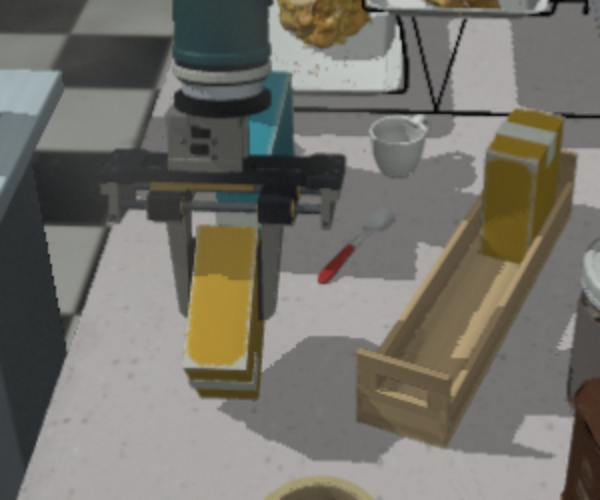

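Turned 60°, pack held cleanly (crop 190–265, 225–395), seal coming round to the right. Finish the turn, set down, release, back off.

>>> arm_command --deltas '[0, -0.131, 0, -0.003, 0, 0.009, 0.04, 0, -0.262, 0, -0.006, 0, 0.019, 0.04, 0, -0.393, 0, -0.008, 0, 0.031, 0.04, 0, -0.524, 0, -0.011, 0, 0.042, 0.04, 0, -0.524, 0, -0.011, 0, 0.044, 0.04, 0, -0.524, 0, -0.011, 0, 0.044, 0.04]'

```text
t: 3.9
tool_pos: [0.4365, -0.4076, 0.0582]
orientation: [0.653, 0.651, -0.276, 0.271]
wrist_force: [-2.0, 4.3, 11.6]
finger_gap: 0.0518
grasp_force: 30.0
```

```bash
python3 - <<'E'
from h import *
plan([((.436,-.409,.058),0,45),((.436,-.31,.155),0,45),((.436,-.40,.27),0,0),((.436,-.525,.14),0,-45)])
E
```

```text
t 3.9 tcp [ 0.4365 -0.4076  0.0582] q [ 0.6527  0.6512 -0.276   0.2714] F [-2.   4.3 11.6] gap 0.0518 j [-0.067  0.703  0.482  2.174  1.401  0.463 -1.051]
[-0.007, 0.01, 0.001] [-0.0008, -0.0005, 0.0032] deg 1
[-0.007, 0.01, 0.001] [-0.0007, -0.0014, -0.1354] deg 1
[-0.007, 0.795, -0.002] [-0.1445, -0.0016, -0.1523] deg 46
[-0.006, 1.58, -0.005] [-0.1386, -0.0004, 0.0265] deg 91
```

>>> arm_command --deltas '[0, 0, 0, 0, 0, 0, 0.0919, 0, 0, 0, 0, 0, 0, 0.0919, 0, 0, 0, 0, 0, 0, 0.0919, 0, 0, 0, 0, 0, 0, 0.0919, 0, 0, 0, 0, 0, -0.04, 0.0919, 0, 0, 0, 0, 0, -0.085, 0.0919, 0, 0.1, 0, -0.01, 0, -0.13, 0.0919, 0, 0.24, 0, -0.04, 0, -0.15, 0.0919]'

```text
t: 4.7
tool_pos: [0.4366, -0.3263, 0.1744]
orientation: [0.676, 0.671, -0.218, 0.211]
wrist_force: [0.0, -0.0, -0.9]
finger_gap: 0.0917
grasp_force: 0.0
```

```bash
python3 - <<'E'
from h import *
plan([((.436,-.40,.26),0,0),((.436,-.46,.22),0,-20),((.436,-.525,.14),0,-45)])
c=camera('top');P=points(c);hsv=cv2.cvtColor(c['frame'],cv2.COLOR_BGR2HSV);Z=P[...,2]
m=(hsv[...,0]>15)&(hsv[...,0]<32)&(hsv[...,1]>120)&(Z>.08)&(Z<.11)&(P[...,0]<.5)&(P[...,0]>.36)&(P[...,1]<-.3)
q=P[m]; print(m.sum(),np.percentile(q,[1,50,99],axis=0).round(4)); print(cv2.minAreaRect((q[:,:2]*1000).astype(np.float32)))
E
```

```text
t 4.7 tcp [ 0.4366 -0.3263  0.1744] q [ 0.676   0.6714 -0.2184  0.2111] F [ 0.  -0.  -0.9] gap 0.0917 j [-0.028  0.332  0.321  2.158  0.842  0.687 -0.409]
[-0.011, 0.617, -0.007] [-0.1084, -0.0006, -0.0255] deg 35
[-0.009, 0.966, -0.009] [-0.1337, 0.0003, 0.0413] deg 55
[-0.008, 1.403, -0.011] [-0.1401, 0.0016, 0.1434] deg 80
1848 [[ 0.4121 -0.4755  0.0879]
 [ 0.4345 -0.4177  0.0931]
 [ 0.4586 -0.3605  0.0968]]
((434.6760559082031, -419.52313232421875), (119.08527374267578, 48.3125114440918), 89.97307586669922)
```

>>> arm_command --deltas '[0, 0.15, 0, -0.03, 0, -0.02, 0.0919, 0, 0.3, 0, -0.06, 0, -0.025, 0.0919, 0, 0.45, 0, -0.085, 0, -0.025, 0.0919, 0, 0.6, 0, -0.108, 0, -0.025, 0.0919, -0.01, 0.75, -0.01, -0.12, 0, 0.0, 0.0919, -0.01, 0.9, -0.01, -0.13, 0, 0.025, 0.0919, -0.01, 1.05, -0.01, -0.135, 0, 0.06, 0.0919, -0.01, 1.2, -0.01, -0.139, 0, 0.1, 0.0919]'

```text
t: 5.55
tool_pos: [0.4322, -0.504, 0.1751]
orientation: [0.699, 0.693, 0.127, -0.125]
wrist_force: [1.7, 0.3, 0.9]
finger_gap: 0.0917
grasp_force: 0.0
```

```bash
python3 - <<'E'
from h import *
plan([((.436,-.525,.14),0,-45),((.436,-.44,.0545),0,-45)])
E
```

```text
t 5.55 tcp [ 0.4322 -0.504   0.1751] q [ 0.6989  0.6925  0.1273 -0.1255] F [1.7 0.3 0.9] gap 0.0917 j [ 0.831  0.708  0.135  1.387 -0.305  1.358  1.048]
[0.006, 0.426, -0.007] [-0.0312, 0.004, 0.0273] deg 24
[0.006, 0.426, -0.007] [0.0183, 0.0031, 0.1372] deg 24
```

>>> arm_command --deltas '[0.006, 0.15, -0.007, -0.011, 0.001, 0.01, 0.0919, 0.006, 0.29, -0.007, -0.022, 0.003, 0.02, 0.0919, 0.006, 0.426, -0.007, -0.031, 0.004, 0.027, 0.0919, 0.006, 0.426, -0.007, -0.031, 0.004, 0.027, 0.0919, 0.006, 0.426, -0.007, -0.015, 0.004, 0.064, 0.0919, 0.006, 0.426, -0.007, 0.002, 0.003, 0.1, 0.0919, 0.006, 0.426, -0.007, 0.016, 0.003, 0.131, 0.0919, 0.006, 0.426, -0.007, 0.018, 0.003, 0.137, 0.0919]'

```text
t: 6.35
tool_pos: [0.4352, -0.4327, 0.0509]
orientation: [0.653, 0.654, 0.268, -0.273]
wrist_force: [-0.3, -0.7, 1.2]
finger_gap: 0.0922
grasp_force: 0.0
```

>>> arm_command --deltas '[0, 0, 0, 0, 0, 0, 0.04, 0, 0, 0, 0, 0, 0, 0.04, 0, 0, 0, 0, 0, 0, 0.04, 0, 0, 0, 0, 0, 0, 0.04, 0, 0, 0, 0, 0, 0, 0.04, 0, 0, 0, 0, 0, 0, 0.04, 0, 0, 0, 0, 0, 0, 0.04]'

```text
t: 7.05
tool_pos: [0.4353, -0.4372, 0.0514]
orientation: [0.654, 0.653, 0.268, -0.271]
wrist_force: [-0.3, -1.5, 2.3]
finger_gap: 0.0523
grasp_force: 30.0
```

```bash
python3 - <<'E'
from h import *
p=get_state()['tool_pos']
tip((-.419,.0465),(-.419-p[1],.0465-p[2]),(-.37,.0605),.035)
E
```

```text
t 7.05 tcp [ 0.4353 -0.4372  0.0514] q [ 0.6542  0.6533  0.2676 -0.2713] F [-0.3 -1.5  2.3] gap 0.0523 j [ 0.916  0.996  0.045  1.308 -0.454  1.532  1.137]
call
  -0.131 [0.012, -0.0, -0.005] world [ 0.435 -0.432  0.064]
  -0.262 [0.024, -0.0, -0.01] world [ 0.435 -0.427  0.076]
  -0.393 [0.036, -0.0, -0.014] world [ 0.435 -0.422  0.086]
  -0.524 [0.046, -0.0, -0.016] world [ 0.435 -0.416  0.095]
  -0.654 [0.054, -0.0, -0.016] world [ 0.435 -0.41   0.101]
  -0.785 [0.061, -0.0, -0.014] world [ 0.435 -0.404  0.105]
  -0.916 [0.067, -0.0, -0.011] world [ 0.435 -0.398  0.106]
  -1.047 [0.07, -0.0, -0.005] world [ 0.435 -0.391  0.104]
call
  -0.131 [0.007, -0.0, 0.002] world [ 0.435 -0.385  0.1  ]
  -0.262 [0.015, -0.0, 0.006] world [ 0.435 -0.378  0.095]
  -0.393 [0.023, -0.0, 0.012] world [ 0.435 -0.372  0.087]
  -0.524 [0.032, -0.0, 0.018] world [ 0.435 -0.365  0.079]
```

>>> arm_command --deltas '[0, -0.131, 0, 0.012, 0, -0.006, 0.04, 0, -0.262, 0, 0.024, 0, -0.011, 0.04, 0, -0.393, 0, 0.036, 0, -0.014, 0.04, 0, -0.524, 0, 0.046, 0, -0.016, 0.04, 0, -0.654, 0, 0.054, 0, -0.016, 0.04, 0, -0.785, 0, 0.061, 0, -0.014, 0.04, 0, -0.916, 0, 0.067, 0, -0.011, 0.04, 0, -1.047, 0, 0.07, 0, -0.005, 0.04]'

```text
t: 7.85
tool_pos: [0.4361, -0.3903, 0.1053]
orientation: [0.7, 0.701, -0.095, 0.094]
wrist_force: [-0.6, -0.3, -1.8]
finger_gap: 0.0521
grasp_force: 30.0
```

>>> arm_command --deltas '[0, -0.131, 0, 0.007, 0, 0.002, 0.04, 0, -0.262, 0, 0.015, 0, 0.006, 0.04, 0, -0.393, 0, 0.023, 0, 0.012, 0.04, 0, -0.524, 0, 0.031, 0, 0.016, 0.04, 0, -0.524, 0, 0.032, 0, 0.018, 0.04, 0, -0.524, 0, 0.032, 0, 0.018, 0.04]'

```text
t: 8.45
tool_pos: [0.4371, -0.3613, 0.0771]
orientation: [0.647, 0.657, -0.275, 0.271]
wrist_force: [-0.2, -0.4, -0.6]
finger_gap: 0.052
grasp_force: 30.0
```

```bash
python3 - <<'E'
from h import *
plan([((.436,-.365,.079),0,45),((.436,-.27,.18),0,45),((.436,-.37,.22),0,0),((.436,-.37,.095),0,0)])
E
```

```text
t 8.45 tcp [ 0.4371 -0.3613  0.0771] q [ 0.6474  0.6571 -0.2753  0.2707] F [-0.2 -0.4 -0.6] gap 0.052 j [-0.546  0.895  1.003  2.234  0.379  0.165 -0.186]
[-0.001, 0.007, 0.015] [-0.0039, -0.0012, 0.0033] deg 1
[-0.001, 0.007, 0.015] [-0.0092, -0.0013, -0.1352] deg 1
[-0.007, 0.793, 0.014] [-0.1065, -0.0028, -0.0927] deg 45
[-0.007, 0.793, 0.014] [-0.0174, -0.0014, -0.005] deg 45
```

>>> arm_command --deltas '[0, 0, 0, 0, 0, 0, 0.0919, 0, 0, 0, 0, 0, 0, 0.0919, 0, 0, 0, 0, 0, 0, 0.0919, 0, 0, 0, 0, 0, 0, 0.0919, 0, 0, 0, 0, 0, -0.05, 0.0919, 0, 0, 0, 0, 0, -0.1, 0.0919, 0, 0.12, 0, -0.03, 0, -0.12, 0.0919, 0, 0.26, 0, -0.06, 0, -0.13, 0.0919]'

```text
t: 9.25
tool_pos: [0.4394, -0.3081, 0.2116]
orientation: [0.676, 0.689, -0.188, 0.184]
wrist_force: [3.2, -0.7, -2.9]
finger_gap: 0.0919
grasp_force: 0.0
```

```bash
python3 - <<'E'
from h import *
c=camera('side');P=points(c);hsv=cv2.cvtColor(c['frame'],cv2.COLOR_BGR2HSV);Z=P[...,2]
m=(P[...,0]<.5)&(P[...,0]>.36)&(P[...,1]<-.25)&(P[...,1]>-.45)&(Z>.112)&(Z<.13); q=P[m]; print('top',m.sum(),np.percentile(q,[1,50,99],axis=0).round(4)); print(cv2.minAreaRect((q[:,:2]*1000).astype(np.float32)))
m=(P[...,0]<.5)&(P[...,0]>.36)&(P[...,1]<-.25)&(P[...,1]>-.45)&(Z>.02)&(Z<.1)&(hsv[...,0]>15)&(hsv[...,0]<35)&(hsv[...,1]>120); print('front',np.percentile(P[m],[1,50,99],axis=0).round(4))
# caddy axis: right end wall top and stored pack top, both views
for n in ('top','side'):
    d=np.load(f'/tmp/{n}.npz');P=d['P'];Z=P[...,2]
    R=(Z>.066)&(Z<.085)&(P[...,0]>.5)&(P[...,0]<.66)&(P[...,1]<-.40)&(P[...,1]>-.49)
    print(n,'R',cv2.minAreaRect((P[R][:,:2]*1000).astype(np.float32)))
    L=(Z>.035)&(Z<.05)&(P[...,0]>.5)&(P[...,0]<.76)&(P[...,1]<-.24)&(P[...,1]>-.42); q=P[L][:,:2]
    for sl in (-.404,):
        u=np.array([np.cos(np.radians(68)),np.sin(np.radians(68))]); v=np.array([u[1],-u[0]]); w=q@v
        for side in (w<w.mean(),w>w.mean()):
            l=cv2.fitLine((q[side]*1000).astype(np.float32),cv2.DIST_HUBER,0,.01,.01).ravel(); print('  wall ang',np.degrees(np.arctan2(l[1],l[0])).round(2),l[2:].round(1),len(q[side]),'w',w[side].mean().round(4))
plan([((.436,-.37,.22),0,0),((.436,-.37,.095),0,0)])
cv2.imwrite('pics/s3.png',c['frame'][130:430,120:520])
E
```

```text
top 1191 [[ 0.4124 -0.409   0.1127]
 [ 0.4379 -0.3695  0.1196]
 [ 0.4633 -0.3167  0.1223]]
((437.7180480957031, -362.22845458984375), (97.93543243408203, 53.699954986572266), 87.79324340820312)
front [[ 0.4161 -0.411   0.0208]
 [ 0.4425 -0.4074  0.0614]
 [ 0.4638 -0.341   0.0991]]
top R ((579.9099731445312, -442.1534118652344), (9.137580871582031, 80.21671295166016), 66.54865264892578)
  wall ang 68.02 [ 584.1 -331.1] 486 w 0.6659
  wall ang 68.57 [ 664.7 -328.4] 616 w 0.7545
side R ((582.4369506835938, -441.7572326660156), (11.030534744262695, 80.55139923095703), 68.60840606689453)
  wall ang 68.0 [ 594.2 -320. ] 358 w 0.6702
  wall ang 68.28 [ 665.8 -337.8] 421 w 0.7491
t 9.3 tcp [ 0.4388 -0.3213  0.2244] q [ 0.6868  0.6798 -0.1747  0.1891] F [  1.6 -13.3  12.7] gap 0.0918 j [-0.56   0.318  1.017  2.136  0.342  0.631  0.136]
[0.021, 0.52, -0.01] [-0.0391, -0.0028, 0.0297] deg 30
[0.021, 0.52, -0.01] [0.023, -0.0055, 0.1382] deg 30
```

View pics/s3.png

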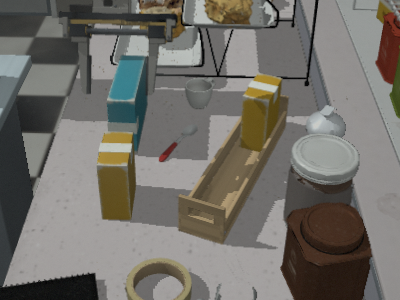

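Filter pack now stands upright, seal up (crop (115,145)). Regrasp vertically while refining the caddy's cross position.

>>> arm_command --deltas '[0.01, 0.15, 0, -0.01, 0, 0.01, 0.0919, 0.01, 0.3, 0, -0.025, 0, 0.02, 0.0919, 0.02, 0.45, -0.01, -0.037, -0.002, 0.028, 0.0919, 0.02, 0.52, -0.01, -0.035, -0.003, 0.035, 0.0919, 0.02, 0.52, -0.01, -0.012, -0.003, 0.065, 0.0919, 0.02, 0.52, -0.01, 0.01, -0.003, 0.1, 0.0919, 0.02, 0.52, -0.01, 0.029, -0.003, 0.134, 0.0919, 0.02, 0.52, -0.01, 0.03, -0.003, 0.135, 0.0919]'

```text
t: 10.1
tool_pos: [0.4283, -0.3563, 0.0761]
orientation: [0.706, 0.708, -0.017, -0.008]
wrist_force: [-1.1, -0.6, 0.3]
finger_gap: 0.092
grasp_force: 0.0
```

>>> arm_command --deltas '[0, 0, 0, 0, 0, 0, 0.04, 0, 0, 0, 0, 0, 0, 0.04, 0, 0, 0, 0, 0, 0, 0.04, 0, 0, 0, 0, 0, 0, 0.04, 0, 0, 0, 0, 0, 0, 0.04, 0, 0, 0, 0, 0, 0, 0.04, 0, 0, 0, 0, 0, 0, 0.04]'

```text
t: 10.8
tool_pos: [0.4335, -0.3575, 0.0811]
orientation: [0.705, 0.709, -0.015, -0.003]
wrist_force: [0.9, 1.4, 5.6]
finger_gap: 0.0522
grasp_force: 30.0
```

```bash
python3 - <<'E'
from h import *
th=np.radians(68.2);u=np.array([np.cos(th),np.sin(th)]);v=np.array([u[1],-u[0]])
for n in ('top','side'):
    d=np.load(f'/tmp/{n}.npz');P=d['P'];Z=P[...,2];w=P[...,:2]@v*1000;l=P[...,:2]@u*1000
    roi=(w>640)&(w<780)&(l>-180)&(l<60)
    m=roi&(Z>.042)&(Z<.048); h=np.histogram(w[m],np.arange(640,780,4)); print(n,'rim',{int(e):int(k) for k,e in zip(*h) if k})
    m=roi&(Z>.005)&(Z<.011)&(l>-150)&(l<20); print('floor w',np.percentile(w[m],[2,50,98]).round(1))
    m=(w>640)&(w<780)&(l>-230)&(l<-150)&(Z>.066)&(Z<.085); print('R wall w,l',np.percentile(w[m],[1,50,99]).round(1),np.percentile(l[m],[1,50,99]).round(1))
    m=(w>640)&(w<780)&(l>30)&(l<170)&(Z>.12)&(Z<.14); print('stored w,l',np.percentile(w[m],[1,50,99]).round(1),np.percentile(l[m],[1,50,99]).round(1))
    m=(w>640)&(w<780)&(l>120)&(l<190)&(Z>.066)&(Z<.085); print('L wall',np.percentile(l[m],[1,50,99]).round(1))
st()
E
```

```text
top rim {660: 80, 664: 251, 668: 107, 680: 4, 684: 1, 688: 1, 692: 1, 696: 1, 708: 1, 716: 1, 720: 1, 732: 39, 736: 220, 740: 160}
floor w [663.6 707.  736. ]
R wall w,l [662.8 699.7 741.5] [-198.6 -194.1 -189.9]
stored w,l [679.7 705.  730.8] [ 50.1  94.9 140.7]
L wall [122.4 156.2 161. ]
side rim {664: 104, 668: 173, 672: 31, 684: 5, 688: 6, 692: 5, 696: 4, 700: 6, 704: 4, 708: 3, 712: 4, 716: 6, 720: 4, 724: 7, 728: 8, 732: 3, 736: 66, 740: 185, 744: 101}
floor w [672.1 699.8 745. ]
R wall w,l [665.3 705.3 744.5] [-198.5 -195.6 -189. ]
stored w,l [683.2 709.8 734.6] [ 49.   89.2 142.2]
L wall [121.3 155.9 162.1]
t 10.8 tcp [ 0.4335 -0.3575  0.0811] q [ 0.705   0.7091 -0.0151 -0.003 ] F [0.9 1.4 5.6] gap 0.0522 j [ 0.196  0.574  0.542  1.949 -0.385  0.734  0.965]
```

```bash
cat >> h.py <<'E'
def carry(wps,ytarget):
    """wps: TCP positions and fraction of the turn about world z that brings tool y to ytarget deg"""
    s=st(); R0=Ro.from_quat(s['orientation']); p0=np.array(s['tool_pos']); y=R0.as_matrix()[:,1]
    dy=ytarget-np.degrees(np.arctan2(y[1],y[0])); print('dyaw',round(dy,1))
    for p,f in wps:
        r=R0.inv().apply([0,0,np.radians(dy*f)]); print(np.round(r,3).tolist(),np.round(R0.inv().apply(np.array(p)-p0),3).tolist())
E
python3 - <<'E'
from h import *
carry([((.434,-.3575,.16),0),((.654,-.26,.165),1),((.654,-.26,.092),1),((.654,-.26,.090),1)],-21.8)
E
```

```text
t 10.8 tcp [ 0.4335 -0.3575  0.0811] q [ 0.705   0.7091 -0.0151 -0.003 ] F [0.9 1.4 5.6] gap 0.0522 j [ 0.196  0.574  0.542  1.949 -0.385  0.734  0.965]
dyaw -22.1
[0.0, 0.0, 0.0] [-0.001, -0.002, -0.079]
[0.007, 0.01, 0.386] [0.095, 0.219, -0.091]
[0.007, 0.01, 0.386] [0.096, 0.221, -0.018]
[0.007, 0.01, 0.386] [0.096, 0.221, -0.016]
```

>>> arm_command --deltas '[0, 0, 0, 0, 0, -0.04, 0.04, 0, 0, 0, 0, 0, -0.08, 0.04, 0, 0.002, 0.08, 0.02, 0.045, -0.09, 0.04, 0, 0.004, 0.16, 0.04, 0.09, -0.091, 0.04, 0.004, 0.006, 0.24, 0.06, 0.135, -0.091, 0.04, 0.006, 0.008, 0.32, 0.08, 0.18, -0.091, 0.04, 0.007, 0.01, 0.386, 0.095, 0.219, -0.091, 0.04, 0.007, 0.01, 0.386, 0.095, 0.219, -0.091, 0.04]'

```text
t: 11.6
tool_pos: [0.6582, -0.2537, 0.1611]
orientation: [0.826, 0.564, -0.015, -0.008]
wrist_force: [0.2, 0.1, -1.2]
finger_gap: 0.052
grasp_force: 30.0
```

```bash
python3 - <<'E'
from h import *
cc=[camera('top') for _ in range(3)]; c=cc[-1]
P=points(c);th=np.radians(68.2);u=np.array([np.cos(th),np.sin(th)]);v=np.array([u[1],-u[0]]);Z=P[...,2];w=P[...,:2]@v*1000;l=P[...,:2]@u*1000
hsv=cv2.cvtColor(c['frame'],cv2.COLOR_BGR2HSV);Y=(hsv[...,0]>15)&(hsv[...,0]<35)&(hsv[...,1]>100)
m=Y&(w>630)&(w<790)&(l>-100)&(l<48)&(Z>.17)&(Z<.22);print(m.sum(),np.percentile(w[m],[1,50,99]).round(1),np.percentile(l[m],[1,50,99]).round(1),np.median(Z[m]))
carry([((.654,-.26,.165),1),((.654,-.26,.092),1),((.654,-.26,.090),1)],-21.8)
cv2.imwrite('pics/t4.png',cv2.resize(c['frame'][90:330,200:520],None,fx=2,fy=2))
E
```

```text
490 [676.5 698.8 726.9] [-47.  -34.4  38.1] 0.20118142107069947
t 11.75 tcp [ 0.6519 -0.2603  0.1626] q [ 0.8281  0.5603 -0.0163 -0.0074] F [-0.7 -0.1 -0.4] gap 0.0523 j [-0.091  0.708  0.649  1.524 -0.435  1.092  0.274]
dyaw 0.1
[-0.0, -0.0, -0.001] [0.001, 0.002, -0.002]
[-0.0, -0.0, -0.001] [0.002, 0.004, 0.07]
[-0.0, -0.0, -0.001] [0.002, 0.004, 0.072]
```

View pics/t4.png

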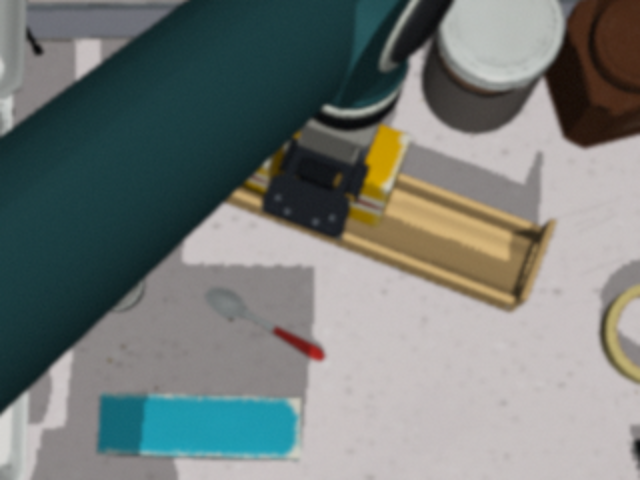

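Pack is over the caddy, its right face at crop (400,160); it sits about 3 mm from the stored pack, so I shift 3–4 mm right and lower.

>>> arm_command --deltas '[0, 0, 0, -0.004, 0.002, 0, 0.04, 0, 0, 0, -0.004, 0.002, 0.025, 0.04, 0, 0, 0, -0.004, 0.002, 0.045, 0.04, 0, 0, 0, -0.004, 0.002, 0.06, 0.04, 0, 0, 0, -0.004, 0.002, 0.068, 0.04, 0, 0, 0, -0.004, 0.002, 0.072, 0.04, 0, 0, 0, -0.004, 0.002, 0.0725, 0.04, 0, 0, 0, -0.004, 0.002, 0.0725, 0.04]'

```text
t: 12.55
tool_pos: [0.6516, -0.2648, 0.0917]
orientation: [0.828, 0.56, -0.015, -0.006]
wrist_force: [0.2, 0.6, -0.6]
finger_gap: 0.0521
grasp_force: 30.0
```

```bash
python3 - <<'E'
from h import *
st()
E
```

```text
t 12.55 tcp [ 0.6516 -0.2648  0.0917] q [ 0.8281  0.5604 -0.0148 -0.0065] F [ 0.2  0.6 -0.6] gap 0.0521 j [-0.06   0.787  0.607  1.559 -0.485  0.981  0.312]
```

>>> arm_command --deltas '[0, 0, 0, 0, 0, 0.001, 0.04, 0, 0, 0, 0, 0, 0.003, 0.04, 0, 0, 0, 0, 0, 0.003, 0.07, 0, 0, 0, 0, 0, 0.003, 0.0919, 0, 0, 0, 0, 0, 0.003, 0.0919, 0, 0, 0, 0, 0, 0.003, 0.0919, 0, 0, 0, 0, 0, 0.003, 0.0919, 0, 0, 0, 0, 0, -0.03, 0.0919]'

```text
t: 13.35
tool_pos: [0.6493, -0.2628, 0.1166]
orientation: [0.828, 0.56, -0.018, -0.01]
wrist_force: [0.0, 0.5, -0.2]
finger_gap: 0.0919
grasp_force: 0.0
```

>>> arm_command --deltas '[0, 0, 0, 0, 0, -0.04, 0.0919, 0, 0, 0, 0, 0, -0.08, 0.0919, 0, 0, 0, 0, -0.01, -0.11, 0.0919, 0, 0, 0, 0, -0.04, -0.12, 0.0919, 0, 0, 0, 0, -0.09, -0.12, 0.0919, 0, 0, 0, 0, -0.14, -0.12, 0.0919, 0, 0, 0, -0.01, -0.18, -0.12, 0.0919, 0, 0, 0, -0.02, -0.18, -0.12, 0.0919]'

```text
t: 14.15
tool_pos: [0.4772, -0.2135, 0.2461]
orientation: [0.828, 0.56, -0.015, -0.009]
wrist_force: [1.3, -0.2, -0.5]
finger_gap: 0.0923
grasp_force: 0.0
```

```bash
python3 - <<'E'
from h import *
for n in ('top','side'):
    c=camera(n)
    P=points(c);th=np.radians(68.2);u=np.array([np.cos(th),np.sin(th)]);v=np.array([u[1],-u[0]]);Z=P[...,2];w=P[...,:2]@v*1000;l=P[...,:2]@u*1000
    hsv=cv2.cvtColor(c['frame'],cv2.COLOR_BGR2HSV)
    m=(w>660)&(w<750)&(l>-100)&(l<170)&(Z>.12)&(Z<.137);print(n,m.sum(),np.percentile(w[m],[1,50,99]).round(1),np.percentile(l[m],[1,50,99]).round(1),np.percentile(Z[m],[2,50,98]).round(4)); 
    print(np.histogram(l[m],np.arange(-60,160,10)))
    m=(P[...,0]>.38)&(P[...,0]<.48)&(P[...,1]>-.27)&(P[...,1]<-.03)&(Z>.11)&(Z<.135);q=P[m]
    print('tea',cv2.minAreaRect((q[:,:2]*1000).astype(np.float32)),np.percentile(q,[1,50,99],axis=0).round(3).tolist())
    cv2.imwrite(f'pics/{n}5.png',cv2.resize(c['frame'][90:330,200:520],None,fx=2,fy=2))
st()
E
```

```text
top 2069 [683.8 710.9 732.3] [-53.2  33.9 149. ] [0.1242 0.128  0.1312]
(array([ 60, 120, 134, 128, 127, 124, 110, 100,  96,  65,   0,  22,  62,
        59,  55,  68, 107, 156, 161, 153, 153]), array([-60, -50, -40, -30, -20, -10,   0,  10,  20,  30,  40,  50,  60,
        70,  80,  90, 100, 110, 120, 130, 140, 150]))
tea ((422.1421203613281, -220.2003173828125), (8.409957885742188, 41.84598922729492), 89.76886749267578) [[0.401, -0.224, 0.12], [0.411, -0.223, 0.122], [0.442, -0.216, 0.126]]
side 1815 [678.3 707.2 736.2] [-55.1  27.6 149. ] [0.121  0.1278 0.1304]
(array([138, 104, 105, 106, 105, 110,  81,  90,  88,  70,   2,  55, 119,
        87,  77,  92,  81,  77,  74,  69,  74]), array([-60, -50, -40, -30, -20, -10,   0,  10,  20,  30,  40,  50,  60,
        70,  80,  90, 100, 110, 120, 130, 140, 150]))
tea ((431.6583557128906, -140.15423583984375), (178.8939971923828, 53.520416259765625), 88.17613983154297) [[0.405, -0.227, 0.111], [0.433, -0.156, 0.122], [0.459, -0.056, 0.125]]
t 14.25 tcp [ 0.4813 -0.2163  0.2472] q [ 0.8286  0.5597 -0.0142 -0.0065] F [ 0.4 -0.8 -0.8] gap 0.0917 j [-0.286  0.304  0.775  1.906 -0.223  1.052  0.2  ]
```

View pics/side5.png

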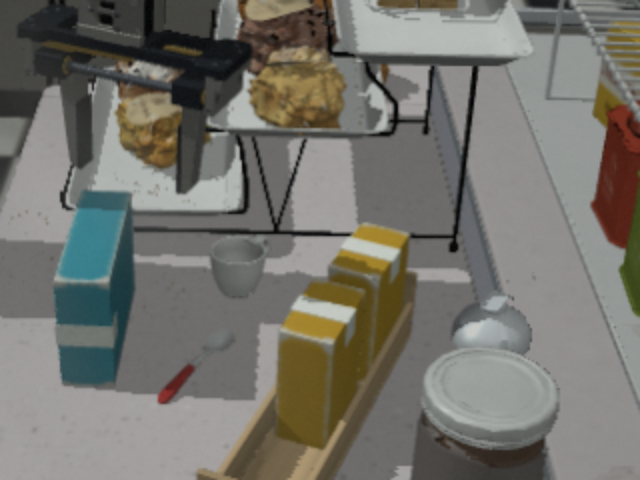

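Filter pack stands in the caddy, seal up (crop (320,360)), stored pack behind it (370,290); tea carton still lies at (95,290). Next, tea.

```bash
python3 - <<'E'
from h import *
plan([((.44,-.25,.26),-2,-20),((.430,-.265,.1735),-2,-45),((.430,-.180,.0885),-2,-45)])
E
```

```text
t 14.25 tcp [ 0.4813 -0.2163  0.2472] q [ 0.8286  0.5597 -0.0142 -0.0065] F [ 0.4 -0.8 -0.8] gap 0.0917 j [-0.286  0.304  0.775  1.906 -0.223  1.052  0.2  ]
[0.032, 0.357, -0.349] [-0.0462, -0.0263, -0.0095] deg 29
[0.109, 0.789, -0.341] [-0.0618, -0.0279, 0.0769] deg 50
[0.109, 0.789, -0.341] [0.0185, -0.0574, 0.1614] deg 50
```

>>> arm_command --deltas '[0.01, 0.12, -0.12, -0.02, -0.01, -0.01, 0.0919, 0.02, 0.24, -0.24, -0.035, -0.02, -0.015, 0.0919, 0.03, 0.357, -0.349, -0.046, -0.026, -0.01, 0.0919, 0.05, 0.48, -0.348, -0.055, -0.027, 0.015, 0.0919, 0.08, 0.62, -0.345, -0.06, -0.028, 0.045, 0.0919, 0.109, 0.789, -0.341, -0.062, -0.028, 0.077, 0.0919, 0.109, 0.789, -0.341, -0.062, -0.028, 0.077, 0.0919, 0.109, 0.789, -0.341, -0.062, -0.028, 0.077, 0.0919]'

```text
t: 15.05
tool_pos: [0.4297, -0.2641, 0.1688]
orientation: [0.665, 0.641, 0.273, -0.268]
wrist_force: [0.0, 0.2, 0.5]
finger_gap: 0.0921
grasp_force: 0.0
```

```bash
python3 - <<'E'
from h import *
plan([((.430,-.265,.1735),-2,-45),((.430,-.180,.0885),-2,-45)])
E
```

```text
t 15.05 tcp [ 0.4297 -0.2641  0.1688] q [ 0.6655  0.6406  0.2733 -0.2684] F [0.  0.2 0.5] gap 0.0921 j [ 0.41   0.694  0.552  1.749 -0.761  1.575  1.256]
[-0.005, -0.001, -0.005] [0.0027, 0.0003, -0.002] deg 0
[-0.005, -0.001, -0.005] [0.0026, -0.0021, 0.1182] deg 0
```

>>> arm_command --deltas '[0, 0, 0, 0.002, 0, 0.03, 0.0919, 0, 0, 0, 0.003, -0.001, 0.065, 0.0919, 0, 0, 0, 0.003, -0.002, 0.095, 0.0919, 0, 0, 0, 0.003, -0.002, 0.115, 0.0919, 0, 0, 0, 0.003, -0.002, 0.118, 0.0919, 0, 0, 0, 0.003, -0.002, 0.118, 0.0919, 0, 0, 0, 0.003, -0.002, 0.118, 0.06, 0, 0, 0, 0.003, -0.002, 0.118, 0.04]' --squeeze 45

```text
t: 15.85
tool_pos: [0.4317, -0.1786, 0.0913]
orientation: [0.664, 0.643, 0.275, -0.265]
wrist_force: [-0.9, -1.0, -0.0]
finger_gap: 0.078
grasp_force: 0.0
```

>>> arm_command --deltas '[0, 0, 0, 0, 0, 0, 0.04, 0, 0, 0, 0, 0, 0, 0.04, 0, 0, 0, 0, 0, 0, 0.04, 0, 0, 0, 0, 0, 0, 0.04, 0, 0, 0, 0, 0, 0, 0.04]'

```text
t: 16.35
tool_pos: [0.4304, -0.1776, 0.0899]
orientation: [0.665, 0.642, 0.274, -0.267]
wrist_force: [-1.6, -0.8, 2.6]
finger_gap: 0.0544
grasp_force: 44.9
```

```bash
python3 - <<'E'
from h import *
s=get_state();p=s['tool_pos'];print(s['grasp_force'])
tip((-.140,.0615),(-.140-p[1],.0615-p[2]),(-.215,.087),.045,n=14)
E
```

```text
44.91663873195648
t 16.35 tcp [ 0.4304 -0.1776  0.0899] q [ 0.6645  0.6419  0.2741 -0.267 ] F [-1.6 -0.8  2.6] gap 0.0544 j [ 0.328  0.734  0.488  1.921 -0.865  1.375  1.319]
call
  -0.112 [0.01, 0.0, -0.013] world [ 0.43  -0.18   0.106]
  -0.224 [0.019, 0.0, -0.024] world [ 0.43  -0.181  0.121]
  -0.337 [0.028, 0.0, -0.035] world [ 0.43  -0.182  0.134]
  -0.449 [0.036, 0.0, -0.043] world [ 0.43  -0.183  0.146]
  -0.561 [0.042, 0.0, -0.05] world [ 0.43  -0.184  0.155]
  -0.673 [0.047, -0.0, -0.055] world [ 0.43  -0.184  0.162]
  -0.785 [0.049, -0.0, -0.058] world [ 0.43  -0.184  0.166]
  -0.898 [0.05, -0.0, -0.059] world [ 0.43  -0.184  0.167]
call
  -0.112 [0.0, -0.0, 0.002] world [ 0.43  -0.184  0.165]
  -0.224 [0.0, -0.0, 0.006] world [ 0.43  -0.184  0.161]
  -0.337 [0.001, -0.0, 0.013] world [ 0.43  -0.185  0.154]
  -0.449 [0.001, -0.0, 0.021] world [ 0.43  -0.185  0.146]
  -0.561 [0.002, -0.001, 0.031] world [ 0.43  -0.186  0.136]
  -0.673 [0.002, -0.001, 0.042] world [ 0.43  -0.187  0.125]
```

>>> arm_command --deltas '[0, -0.112, 0, 0.01, 0, -0.014, 0.04, 0, -0.224, 0, 0.019, 0, -0.026, 0.04, 0, -0.337, 0, 0.028, 0, -0.036, 0.04, 0, -0.449, 0, 0.036, 0, -0.044, 0.04, 0, -0.561, 0, 0.042, 0, -0.05, 0.04, 0, -0.673, 0, 0.047, 0, -0.055, 0.04, 0, -0.785, 0, 0.049, 0, -0.058, 0.04, 0, -0.898, 0, 0.05, 0, -0.059, 0.04]'

```text
t: 17.15
tool_pos: [0.4309, -0.1833, 0.1674]
orientation: [0.718, 0.694, -0.042, 0.04]
wrist_force: [-1.4, -0.7, -3.4]
finger_gap: 0.0543
grasp_force: 45.0
```

```bash
python3 - <<'E'
from h import *
s=st();print(s['grasp_force'],Ro.from_quat(s['orientation']).as_matrix().round(3).tolist())
c=camera('side'); cv2.imwrite('pics/s6.png',cv2.resize(c['frame'][100:350,150:450],None,fx=2,fy=2))
E
```

```text
t 17.15 tcp [ 0.4309 -0.1833  0.1674] q [ 0.7177  0.694  -0.0416  0.04  ] F [-1.4 -0.7 -3.4] gap 0.0543 j [-0.479  0.297  0.864  2.162 -0.169  0.753  0.446]
44.98626708984375 [[0.033, 0.999, -0.004], [0.993, -0.034, -0.115], [-0.115, -0.0, -0.993]]
```

View pics/s6.png

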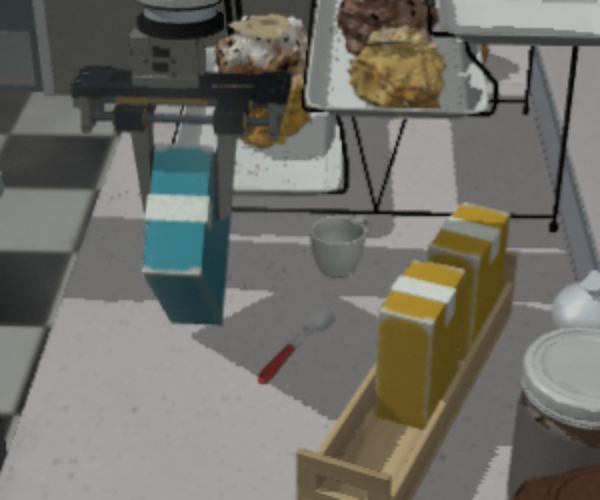

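Tea carton held and half turned, seal end (180,210) rising. Complete the turn.

>>> arm_command --deltas '[0, -0.112, 0, 0, 0, 0.002, 0.04, 0, -0.224, 0, 0, 0, 0.006, 0.04, 0, -0.337, 0, 0.001, 0, 0.013, 0.04, 0, -0.449, 0, 0.001, 0, 0.021, 0.04, 0, -0.561, 0, 0.002, 0, 0.03, 0.04, 0, -0.673, 0, 0.002, 0, 0.038, 0.04, 0, -0.673, 0, 0.002, 0, 0.04, 0.04, 0, -0.673, 0, 0.002, 0, 0.04, 0.04]'

```text
t: 18.0
tool_pos: [0.4301, -0.187, 0.1265]
orientation: [0.663, 0.643, -0.279, 0.265]
wrist_force: [0.6, -2.5, -0.7]
finger_gap: 0.054
grasp_force: 45.0
```

```bash
python3 - <<'E'
from h import *
plan([((.432,-.187,.125),-2,45)])
c=camera('side');P=points(c);Z=P[...,2]
m=(P[...,0]<.5)&(P[...,0]>.37)&(P[...,1]<-.15)&(P[...,1]>-.32)&(Z>.01)&(Z<.16)
hsv=cv2.cvtColor(c['frame'],cv2.COLOR_BGR2HSV);m&=(hsv[...,0]>80)&(hsv[...,0]<110)&(hsv[...,1]>100)
q=P[m]
for a in np.arange(.01,.16,.02):
    k=(q[:,2]>a)&(q[:,2]<a+.02); print(round(a,2),k.sum(),np.percentile(q[k],[2,50,98],axis=0).round(4)[:,:2].tolist() if k.sum()>5 else '')
print(q[:,2].min())
E
```

```text
t 18.0 tcp [ 0.4301 -0.187   0.1265] q [ 0.6626  0.6427 -0.2787  0.2651] F [ 0.6 -2.5 -0.7] gap 0.054 j [-1.015  0.794  1.116  2.275  0.186  0.521 -0.224]
[-0.004, 0.004, 0.006] [0.0011, 0.0019, 0.003] deg 0
0.01 237 [[0.4073, -0.2775], [0.4331, -0.2734], [0.4573, -0.1858]]
0.03 265 [[0.4078, -0.2781], [0.4355, -0.2738], [0.4581, -0.1801]]
0.05 265 [[0.4088, -0.2781], [0.437, -0.2741], [0.4583, -0.176]]
0.07 281 [[0.4077, -0.2786], [0.4364, -0.2745], [0.4582, -0.1848]]
0.09 290 [[0.4078, -0.2787], [0.4362, -0.2745], [0.4582, -0.1941]]
0.11 291 [[0.4081, -0.2792], [0.4354, -0.2751], [0.4575, -0.2104]]
0.13 299 [[0.4085, -0.2791], [0.4346, -0.2753], [0.4576, -0.1989]]
0.15 138 [[0.4074, -0.2798], [0.4338, -0.2759], [0.4577, -0.1878]]
0.01005031927625047
```

>>> arm_command --deltas '[0, 0, 0, 0.001, 0, 0.001, 0.04, 0, 0, 0, 0.001, 0, 0.002, 0.07, 0, 0, 0, 0.001, 0, 0.002, 0.0919, 0, 0, 0, 0.001, 0, 0.002, 0.0919, 0, 0, 0, 0.001, 0, 0.002, 0.0919, 0, 0, 0, 0.001, 0, 0.002, 0.0919, 0, 0, 0, 0.001, 0, -0.02, 0.0919, 0, 0, 0, 0.001, 0, -0.04, 0.0919]'

```text
t: 18.85
tool_pos: [0.4311, -0.1572, 0.1549]
orientation: [0.664, 0.642, -0.276, 0.265]
wrist_force: [-0.3, -0.0, -0.0]
finger_gap: 0.0918
grasp_force: 0.0
```

```bash
python3 - <<'E'
from h import *
plan([((.432,-.170,.165),-2,35),((.432,-.19,.165),-2,20),((.432,-.2125,.165),-2,0),((.432,-.2125,.137),-2,0)])
E
```

```text
t 18.85 tcp [ 0.4311 -0.1572  0.1549] q [ 0.664   0.6422 -0.2764  0.265 ] F [-0.3 -0.  -0. ] gap 0.0918 j [-1.116  0.738  1.17   2.259  0.197  0.624 -0.238]
[-0.002, 0.175, 0.002] [-0.0158, 0.0013, 0.0039] deg 10
[-0.002, 0.437, 0.002] [-0.0294, 0.002, 0.0179] deg 25
[-0.003, 0.786, 0.001] [-0.0448, 0.0027, 0.0334] deg 45
[-0.003, 0.786, 0.001] [-0.0249, 0.0028, 0.0532] deg 45
```

>>> arm_command --deltas '[0, 0.1, 0, -0.01, 0.001, 0.002, 0.0919, 0, 0.22, 0, -0.018, 0.001, 0.006, 0.0919, 0, 0.34, 0, -0.025, 0.002, 0.012, 0.0919, 0, 0.46, 0, -0.03, 0.002, 0.018, 0.0919, 0, 0.58, 0, -0.036, 0.002, 0.024, 0.0919, 0, 0.7, 0, -0.041, 0.003, 0.029, 0.0919, 0, 0.786, 0, -0.045, 0.003, 0.033, 0.0919, 0, 0.786, 0, -0.045, 0.003, 0.033, 0.0919]'

```text
t: 19.65
tool_pos: [0.4318, -0.217, 0.1639]
orientation: [0.722, 0.692, -0.0, 0.0]
wrist_force: [0.8, 0.6, -0.4]
finger_gap: 0.0921
grasp_force: 0.0
```

```bash
python3 - <<'E'
from h import *
c=camera('side');P=points(c);Z=P[...,2]
m=(P[...,0]<.5)&(P[...,0]>.37)&(P[...,1]<-.25)&(P[...,1]>-.32)&(Z>.03)&(Z<.16)
print(np.percentile(P[m],[2,50,98],axis=0).round(4).tolist(),cv2.fitLine(P[m][:,:2].astype(np.float32),cv2.DIST_HUBER,0,.01,.01).ravel())
plan([((.432,-.2125,.137),-2,0)])
E
```

```text
[[0.4023, -0.2773, 0.0328], [0.4298, -0.2734, 0.098], [0.4546, -0.2562, 0.1576]] [ 0.9994954  -0.03176359  0.4249545  -0.27353862]
t 19.7 tcp [ 0.4318 -0.2148  0.1632] q [ 7.208e-01  6.932e-01 -1.100e-03 -4.000e-04] F [ 0.4 -0.7  0.1] gap 0.0916 j [-0.234  0.33   0.747  2.102 -0.304  0.818  0.658]
[-0.002, 0.001, -0.004] [0.0023, 0.0001, 0.0282] deg 0
```

>>> arm_command --deltas '[0, 0, 0, 0.002, 0, 0.02, 0.0919, 0, 0, 0, 0.002, 0, 0.028, 0.0919, 0, 0, 0, 0.002, 0, 0.028, 0.06, 0, 0, 0, 0.002, 0, 0.028, 0.04, 0, 0, 0, 0.002, 0, 0.028, 0.04, 0, 0, 0, 0.002, 0, 0.028, 0.04, 0, 0, 0, 0.002, 0, 0.028, 0.04, 0, 0, 0, 0.002, 0, 0.028, 0.04]'

```text
t: 20.5
tool_pos: [0.4326, -0.2103, 0.1353]
orientation: [0.719, 0.695, -0.001, -0.001]
wrist_force: [-2.1, 1.5, 3.1]
finger_gap: 0.0543
grasp_force: 44.9
```

```bash
python3 - <<'E'
from h import *
print(get_state()['grasp_force'])
carry([((.432,-.213,.235),0),((.512,-.3365,.24),1),((.608,-.375,.24),1)],-21.8)
E
```

```text
44.85308110713959
t 20.5 tcp [ 0.4326 -0.2103  0.1353] q [ 7.188e-01  6.952e-01 -5.000e-04 -1.200e-03] F [-2.1  1.5  3.1] gap 0.0543 j [-0.209  0.379  0.715  2.123 -0.358  0.762  0.701]
dyaw -19.9
[0.0, 0.0, 0.0] [-0.003, -0.001, -0.1]
[-0.0, 0.001, 0.347] [-0.123, 0.083, -0.105]
[-0.0, 0.001, 0.347] [-0.159, 0.181, -0.105]
```

>>> arm_command --deltas '[0, 0, 0, 0, 0, -0.045, 0.04, 0, 0, 0, 0, 0, -0.09, 0.04, 0, 0, 0.07, -0.03, 0.02, -0.105, 0.04, 0, 0, 0.15, -0.065, 0.044, -0.105, 0.04, 0, 0, 0.23, -0.1, 0.067, -0.105, 0.04, 0, 0, 0.3, -0.123, 0.083, -0.105, 0.04, 0, 0, 0.347, -0.14, 0.125, -0.105, 0.04, 0, 0, 0.347, -0.155, 0.168, -0.105, 0.04]'

```text
t: 21.3
tool_pos: [0.5961, -0.3723, 0.2386]
orientation: [0.829, 0.559, -0.001, -0.001]
wrist_force: [0.6, 0.1, -2.8]
finger_gap: 0.0545
grasp_force: 45.0
```

>>> arm_command --deltas '[0, 0, 0, 0, 0.014, 0, 0.04, 0, 0, 0, 0, 0.014, 0, 0.04, 0, 0, 0, 0, 0.014, 0, 0.04]'

```text
t: 21.6
tool_pos: [0.6076, -0.3761, 0.2382]
orientation: [0.828, 0.56, -0.002, -0.002]
wrist_force: [-1.3, -0.6, -3.9]
finger_gap: 0.0544
grasp_force: 45.0
```

```bash
python3 - <<'E'
from h import *
th=np.radians(68.2);u=np.array([np.cos(th),np.sin(th)]);v=np.array([u[1],-u[0]])
for n in ('side','top'):
    c=camera(n);P=points(c);Z=P[...,2];w=P[...,:2]@v*1000;l=P[...,:2]@u*1000
    hsv=cv2.cvtColor(c['frame'],cv2.COLOR_BGR2HSV);B=(hsv[...,0]>80)&(hsv[...,0]<110)&(hsv[...,1]>110)
    Y=(hsv[...,0]>15)&(hsv[...,0]<35)&(hsv[...,1]>100)
    m=B&(w>640)&(w<770)&(l>-230)&(l<-40)&(Z>.1)&(Z<.29)
    if m.sum(): print(n,'tea',m.sum(),np.percentile(w[m],[1,50,99]).round(1),np.percentile(l[m],[1,50,99]).round(1),np.percentile(Z[m],[1,99]).round(3))
    k=m&(Z>.13)&(Z<.25); print(np.percentile(w[k],[1,99]).round(1),np.polyfit(Z[k],l[k],1).round(2))
    m=Y&(w>660)&(w<750)&(l>-80)&(l<45)&(Z>.115)&(Z<.14)
    if m.sum(): print(n,'filter',m.sum(),np.percentile(w[m],[1,50,99]).round(1),np.percentile(l[m],[1,50,99]).round(1))
    cv2.imwrite(f'pics/{n}7.png',cv2.resize(c['frame'][60:300,200:520],None,fx=2,fy=2))
s=st();p=s['tool_pos'];print('w,l',p[:2]@v if hasattr(p,'shape') else np.array(p[:2])@v,np.array(p[:2])@u)
E
```

```text
side tea 4713 [681.7 714.  732.3] [-188.9 -183.7  -77.2] [0.107 0.276]
[682.4 732.4] [-187.1  -133.21]
side filter 210 [702.6 723.1 728.7] [-48.5  14.7  37.9]
top tea 369 [677.4 696.4 726.4] [-184.  -175.7 -160.2] [0.271 0.278]Traceback (most recent call last):
  File "<stdin>", line 9, in <module>
    return _quantile_unchecked(
        a, q, axis, out, overwrite_input, method, keepdims, weights)
    return _ureduce(a,
                    func=_quantile_ureduce_func,
    ...<5 lines>...
                    overwrite_input=overwrite_input,
                    method=method)
    r = func(a, **kwargs)
    result = _quantile(arr,
                       quantiles=q,
    ...<2 lines>...
                       out=out,
                       weights=wgt)
    slices_having_nans = np.isnan(arr[-1, ...])
                                  ~~~^^^^^^^^^
IndexError: index -1 is out of bounds for axis 0 with size 0
```

View pics/side7.png

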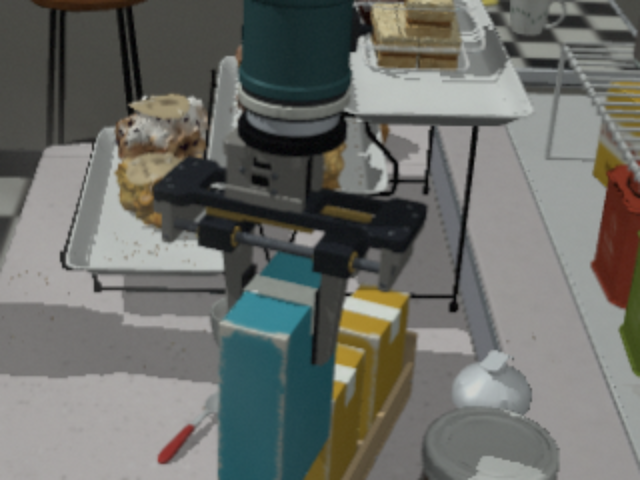

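Tea hangs upright over the free bay, near face at l≈-184 mm (wall -191), 6–7 mm margin both ends. Lowering.

>>> arm_command --deltas '[0, 0, 0, 0, 0, 0.02, 0.04, 0, 0, 0, 0, 0, 0.04, 0.04, 0, 0, 0, 0, 0, 0.055, 0.04, 0, 0, 0, 0, 0, 0.07, 0.04, 0, 0, 0, 0, 0, 0.08, 0.04, 0, 0, 0, 0, 0, 0.088, 0.04, 0, 0, 0, 0, 0, 0.092, 0.04, 0, 0, 0, 0, 0, 0.092, 0.04]'

```text
t: 22.5
tool_pos: [0.6085, -0.3761, 0.1472]
orientation: [0.828, 0.561, -0.001, -0.001]
wrist_force: [-0.6, -0.2, -2.9]
finger_gap: 0.0543
grasp_force: 45.0
```

```bash
python3 - <<'E'
from h import *
st()
E
```

```text
t 22.5 tcp [ 0.6085 -0.3761  0.1472] q [ 0.828   0.5607 -0.001  -0.001 ] F [-0.6 -0.2 -2.9] gap 0.0543 j [ 0.039  0.764  0.746  1.524 -0.56   1.079  0.536]
```

>>> arm_command --deltas '[0, 0, 0, 0, 0, 0.002, 0.04, 0, 0, 0, 0, 0, 0.004, 0.04, 0, 0, 0, 0, 0, 0.004, 0.04]'

```text
t: 22.8
tool_pos: [0.6088, -0.3763, 0.1439]
orientation: [0.828, 0.561, -0.001, -0.001]
wrist_force: [0.1, 0.3, -3.6]
finger_gap: 0.054
grasp_force: 45.0
```

>>> arm_command --deltas '[0, 0, 0, 0, 0, 0, 0.07, 0, 0, 0, 0, 0, 0, 0.0919, 0, 0, 0, 0, 0, 0, 0.0919, 0, 0, 0, 0, 0, 0, 0.0919, 0, 0, 0, 0, 0, -0.03, 0.0919, 0, 0, 0, 0, 0, -0.07, 0.0919, 0, 0, 0, 0, 0, -0.11, 0.0919, 0, 0, 0, 0, 0, -0.13, 0.0919]'

```text
t: 23.6
tool_pos: [0.6096, -0.3774, 0.2779]
orientation: [0.828, 0.561, 0.0, 0.002]
wrist_force: [1.1, -1.1, 0.3]
finger_gap: 0.0922
grasp_force: 0.0
```

>>> arm_command --deltas '[0, 0, 0, 0, -0.05, 0, 0.0919, 0, 0, 0, 0, -0.1, 0, 0.0919, 0, 0, 0, 0, -0.15, 0, 0.0919, 0, 0, 0, -0.03, -0.19, 0, 0.0919, 0, 0, 0, -0.05, -0.21, 0, 0.0919, 0, 0, 0, -0.05, -0.21, 0, 0.0919]'

```text
t: 24.2
tool_pos: [0.3914, -0.3465, 0.275]
orientation: [0.83, 0.558, 0.0, -0.001]
wrist_force: [0.7, 0.5, -0.2]
finger_gap: 0.092
grasp_force: 0.0
```

```bash
python3 - <<'E'
from h import *
st(); th=np.radians(68.2);u=np.array([np.cos(th),np.sin(th)]);v=np.array([u[1],-u[0]])
c=camera('side');P=points(c);Z=P[...,2];w=P[...,:2]@v*1000;l=P[...,:2]@u*1000
for n,a,b,z0,z1 in (('tea',-195,-60,.17,.19),('filter',-54,45,.12,.14),('stored',50,150,.12,.14)):
    m=(w>660)&(w<750)&(l>a)&(l<b)&(Z>z0)&(Z<z1);print(n,m.sum(),np.percentile(w[m],[1,99]).round(1),np.percentile(l[m],[1,99]).round(1),np.percentile(Z[m],[2,50,98]).round(4))
im=np.hstack([c['frame'][120:380,180:450],camera('top')['frame'][90:350,220:490]])
cv2.imwrite('pics/end.png',cv2.resize(im,None,fx=1.45,fy=1.45))
E
```

```text
t 24.2 tcp [ 0.3914 -0.3465  0.275 ] q [ 8.298e-01  5.581e-01  3.000e-04 -7.000e-04] F [ 0.7  0.5 -0.2] gap 0.092 j [-0.138  0.275  0.964  1.909 -0.256  1.088  0.542]
tea 1803 [680.2 733.2] [-187.1  -66. ] [0.1712 0.1797 0.1821]
filter 396 [679.  729.3] [-44.9  37.5] [0.1218 0.1278 0.1304]
stored 798 [683.9 736.4] [ 58.2 147.5] [0.1209 0.1279 0.1306]
```

View pics/end.png

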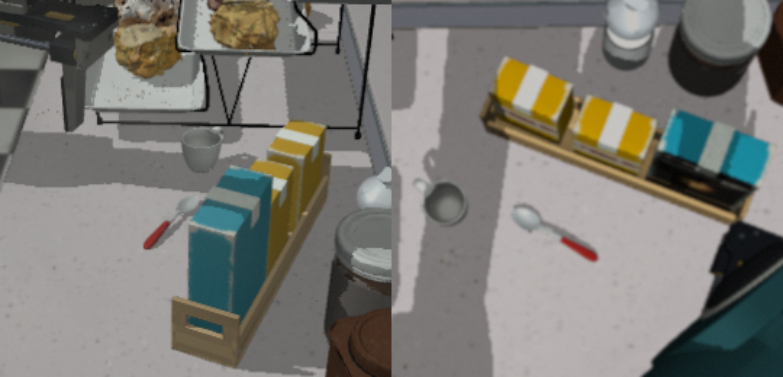

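All three cartons stand in a row on the caddy floor with seals up (right half: (533,95), (615,130), (717,145)). Tops measure z≈0.128 and 0.180, as they should. The cup and spoon have not moved, and the gripper is clear.

```bash
python3 -c "
from workcell import sign_off; print(sign_off())"
```

```text
the job is handed in; nothing more can be done
None
```

The job is handed in at about 24 s: all three cartons stand upright in one row on the caddy floor, seals up, and the cup and spoon were left where they were.

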